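# Plug in the nipple block and hold the quick coupler snapped on

### The arm

A 7-joint arm with a two-finger parallel gripper is mounted at the origin on a cart in front of the work surface, level with it; the furniture and walls round the work are solid. World frame = base frame: x ahead of the robot, y to its left, z up, the work surface at z = 0. Lengths are in mm, angles in rad, forces in N, time in s.
With the tool pointing down it reaches from about 400 to 875 mm from the base axis. Payload 4.4 kg.
Tool frame: the origin (TCP) lies at the very end of the fingers, on their centre line; the grasp point (between the pads) lies 19 mm behind it; z points along the fingers, y is the line along which they close (so a half turn about z gives the same grasp; the last joint's range is limited). The gripper opens to 85 mm and grips with 20 to 120 N. Pads are 22 mm wide; open, the fingers measure 114 mm over their backs; the gripper's body (76 mm by 85 mm) begins 54 mm behind the grasp point. The pads swing forward as they close: fully open they stand 13 mm farther back than shut.
Start: joints at [1.095, 0.628, 0.038, 1.517, -0.027, 0.996, -0.02], TCP at [259.005, -596.183, 231.313] pointing down, gripper open.
Joint ranges: [-3.06, 3.06], [-0.37, 2.12], [-1.25, 1.32], [0.18, 2.47], [-1.1, 4.24], [0.23, 1.98], [-2.94, 2.94]. Speed limits (rad/s): [2.57, 2.57, 3.14, 3.14, 3.14, 3.14, 3.14].

### API

Orientations are given as [roll, pitch, yaw] about the fixed x, y, z axes, in that order (R = Rz(yaw) Ry(pitch) Rx(roll)).
In Python, from cell import read_state, get_image, camera_info, finish_job gives the robot as it stands.
- The arm moves only by the tool play_rows, never from a script. Its argument "deltas" is one flat list of numbers, 7 for each row, row after row: the shift along the tool's x, y, z in mm, then the turn, a rotation vector about the tool's x, y, z in rad, then the opening, from 0 (shut) to 1 (fully open). In form: [dx, dy, dz, ax, ay, az, grip, dx, dy, dz, ax, ay, az, grip, ...]. A call has 1 to 10 rows; each row is the pose to reach, as a shift and turn from the pose commanded when the call began, along the tool's axes at that moment; what a row does not reach only later rows make up. A row lasts 1/8 s, in which the tool goes at most 62.5 mm and 10.7 degrees, less where a joint would pass 70% of its speed; a pose out of reach is approached as far as the arm can. A call with a gripper value outside its range is refused whole. The fingers move at their own pace and stop on an object; the grip force is fixed at half the most. Time passes only in rows, so rows that repeat a pose let the fingers close. It gives the time, the measured TCP pose, the force, the opening and the grip force at its end, in the units of the state.
- read_state(): the state, without advancing time (a new reading comes with each control period).
- get_image(name): name is "scene" or "side" or "wrist"; returns the picture (400x640x3 uint8, red, green, blue); there is no depth.
- camera_info(name): a dict with "fx", "fy", "cx", "cy" (pixels), "T" (4x4, takes a point from camera to world coordinates). Camera axes: x right, y down, z forward; pixel columns grow to the right and rows downward; lengths in mm; the calibration is good to about 2 mm. A picture is of the moment at which its call begins: read the wrist's pose just before it. camera_info takes no time and is no camera call; for the wrist camera it gives the pose at the moment of the call.
- finish_job(): hands the job in; it is judged then, once.
The state is a dict: "clock": time; "qpos": joint angles; "qd": joint speeds; "tau": joint torques, N m; "eef_pos": TCP position; "tool_rot": TCP orientation; "force": force on the tool from outside, world axes, zero at the start; "torque": the same for the moment, N m; "width": finger opening in mm; "gripper_force": force on a finger pad.
Only numpy, scipy, OpenCV 4.12 (cv2) and the standard library are available. Lean on these libraries where they do the work, as an engineer would, in place of code of your own. Each camera call takes 0.05 s, during which the arm holds its last target. There are 200 camera calls.

### The job

Plug the aluminium nipple block, nipple up, squarely and fully into the rectangular socket of the grey vent base and let go of it. Then take the orange-gripped quick coupler and press it squarely onto the leaning brass nipple until it snaps over the catch and is fully home, and finish still holding it pressed home against the spring of the valve stem: do not let go. Leave the small bottle, the amber bottle and the petri dish as they stand.

Things in the scene. Friction and masses are not known exactly. Their poses are not given: they have to be found in the camera images.
- socket (a point): Centre of the mouth of the rectangular socket (yellow line round it) in the top face of the grey vent base, a fixed box 120 (x) x 100 (y) x 30 (z) mm on the worktop. The socket is 38 (x) x 32 (y) mm wide and 20 mm deep. x, y along its sides, z up. A short brass stub sticks out of the base's +x side.
- block_grip (a point): Loose aluminium nipple block, 0.3 kg: body 46 (x) x 40 (y) x 34 (z) mm on a steel plug foot on which it stands. This point is on its middle axis, 42 mm above the foot's underside, 10 mm below the body's top; grasp there across the 40 mm (along y). x, y along the sides, z up. A brass nipple rises about 40 mm above the top, leaning 20 degrees to the block's +x. Fits the socket either way round.
- block_shoulder (a point): Centre of the underside of the block's body, same axes as block_grip, 24 mm below it. The plug foot below it is 36 (x) x 30 (y) x 18 (z) mm, its lowest 4 mm chamfered by 3 mm. Fully plugged in, this face rests on the top of the base and this point lies on socket.
- nipple_seat (a point): Point on the nipple's axis in the face of its collar (24 mm across), where the coupler's mouth rests when home. z points outward along the axis, y is the block's y. The brass stub, 14 mm across, reaches 24 mm beyond this face, its last 4 mm tapered; a steel valve stem, 8 mm across, sticks out 8 mm more. Two sprung catch balls bulge 3 mm from its flanks (+y, -y) 11.5 mm beyond this face.
- stem (a joint): Valve stem, pressed in along the nipple's axis: 0 out, 0.005 to 0.006 m with the coupler fully home, stop at 0.0075. Its spring pushes back with 6 N at 0 and 9.6 N at 0.006. The coupler meets it 6 mm before home; the catch adds about 4 N on the way in and is too weak to keep the coupler on against this spring once it is let go.
- coupler_grip (a point): Loose quick coupler, 0.08 kg, 74 mm tall, round, standing mouth down: steel sleeve 38 mm across up to 30 mm, orange grip 24 mm across from 30 to 60 mm, steel barb 11 mm across on top. This point is on its axis amid the orange grip, 45 mm above the mouth. z is its axis, away from the mouth; its turn about z does not matter. Fingertips can push on the sleeve's flat top.
- coupler_mouth (a point): Centre of the coupler's mouth (its underside), same axes as coupler_grip. The bore is 16.6 mm wide and 26 mm deep, with a catch groove inside 7 to 17 mm up. Fully home, this point lies on nipple_seat and the two z axes agree.
- bottle_small: Bystander: small clear screw bottle with a blue cap, 56 mm across, 105 mm tall; origin at its underside.
- amber_bottle: Bystander: square amber dropper bottle, 47 mm across, 132 mm tall; origin at its underside.
- petri_60: Bystander: petri dish 70 mm across, 17 mm tall; origin at its underside.
Not all that is in view belongs to the job. What is shaped like the part that bears coupler_grip but turquoise is not meant. Leave any green look-alike of the part that bears block_grip alone.

How it is judged (in metres and radians):
On the way, in this order (a step that is already met when the one before it is completed fails the run):
1. the block is plugged fully into the socket and let go, the coupler not yet on it (distance between block_shoulder and socket below 0.003 m and angle between the z axis of block_shoulder and the z axis of socket, either way round below 0.06 rad and angle between the x axis of block_shoulder and the x axis of socket, either way round below 0.12 rad and contact force between the fingers and nipple_block below 0.1 N and distance between coupler_mouth and nipple_seat above 0.05 m), for 0.2 s.
2. the coupler is snapped over the catch and fully home (distance between coupler_mouth and nipple_seat below 0.003 m and angle between the z axis of coupler_mouth and the z axis of nipple_seat, either way round below 0.1 rad and value of joint stem above 0.003 m), for 0.2 s.
At the end, for the whole second after the job is handed in: Block plugged in, either way round (within 3 mm of home, 0.06 rad of upright, 0.12 rad of the socket's turn); coupler home on the nipple (within 3 mm, axes within 0.1 rad), stem pressed in over 3 mm, and the fingers still holding the coupler (over 2 N) (all of step 2 and distance between block_shoulder and socket below 0.003 m and angle between the z axis of block_shoulder and the z axis of socket, either way round below 0.06 rad and angle between the x axis of block_shoulder and the x axis of socket, either way round below 0.12 rad and contact force between the fingers and coupler above 2 N); the arm keeps its last pose, push and grip.
It fails at once if the small bottle, the amber bottle or the petri dish is pushed more than 30 mm or knocked over (distance of any of bottle_small, amber_bottle, petri_60 from where it was at the start of the episode above 0.03 m or angle between any of bottle_small, amber_bottle's own z axis and vertical above 0.5 rad).
It also fails if it takes over 58 s, if anything falls off the work surface, if the arm or the gripper's body presses on something with over 40 N, if the wrist force passes 120 N, or if a joint passes its speed limit or range.

## Working session

There is one attempt and no reset: what is moved stays moved. The work goes in short steps, Python scripts to look and compute and a tool call to move; the robot and the scene stay as the last step left them, time stands still between calls to the robot, and variables do not carry over. Pictures are saved under pics/ and viewed, at most 10 in all, crops included, and the job is handed in when it is done.

Besides the shell and the picture viewer there is one more tool, called after "Call:" by a JSON object that holds its "fn" and its "kwargs". play_rows: Moves the arm, as the interface text tells. Its arguments: {"type":"object","properties":{"deltas":{"type":"array"}},"required":["deltas"]}

```bash
mkdir -p pics; ls
python3 - <<'E'
from cell import *
import cv2,numpy as np
s=read_state();print(s)
ims=[]
for n in("scene","side"):
    c=camera_info(n);print(n,c["fx"],c["fy"],c["cx"],c["cy"],np.round(c["T"],3).tolist())
    im=get_image(n)[:,:,::-1];cv2.imwrite(f"pics/{n}0.png",im);
    cv2.imwrite(f"pics/{n}0b.png",cv2.resize(im,(800,500),interpolation=cv2.INTER_CUBIC))
E
```

```text
pics
{'clock': 0.0, 'qpos': array([ 1.09520237,  0.62932763,  0.03843205,  1.51839605, -0.02700985,
        0.99631382, -0.01998654]), 'qd': array([ 0.0005324 ,  0.00079855,  0.00039924,  0.00218208,  0.00043415,
        0.00018553, -0.000326  ]), 'tau': array([-3.37843985e-04, -5.63405442e+01,  1.22632205e+00, -1.93444473e+01,
        1.09967461e-02,  1.05367927e-02, -1.54684500e-05]), 'eef_pos': array([ 258.75021388, -595.57591197,  230.39193986]), 'tool_rot': array([-3.13966542e+00,  1.11207761e-05,  4.09809446e-01]), 'force': array([ 0.13976037, -0.25138566, -0.40771854]), 'torque': array([ 0.0177007 ,  0.01171526, -0.07277153]), 'gripper_force': 0.0, 'width': 85.18219455040236}
scene 472.2765287603187 472.2765287603187 315.9031194495881 202.00851134187857 [[-0.57, -0.408, 0.713, -228.119], [-0.821, 0.285, -0.494, 762.845], [-0.002, -0.868, -0.497, 591.135], [0.0, 0.0, 0.0, 1.0]]
side 383.4371610603463 383.4371610603463 319.004482239389 199.97163864052763 [[-1.0, 0.015, -0.022, 506.216], [0.026, 0.679, -0.734, 876.078], [0.004, -0.734, -0.679, 637.416], [0.0, 0.0, 0.0, 1.0]]
```

View pics/scene0b.png

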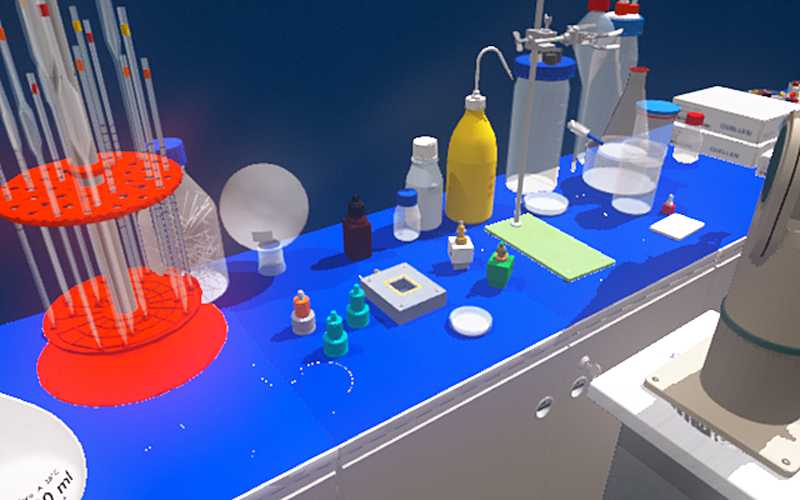

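View pics/side0b.png

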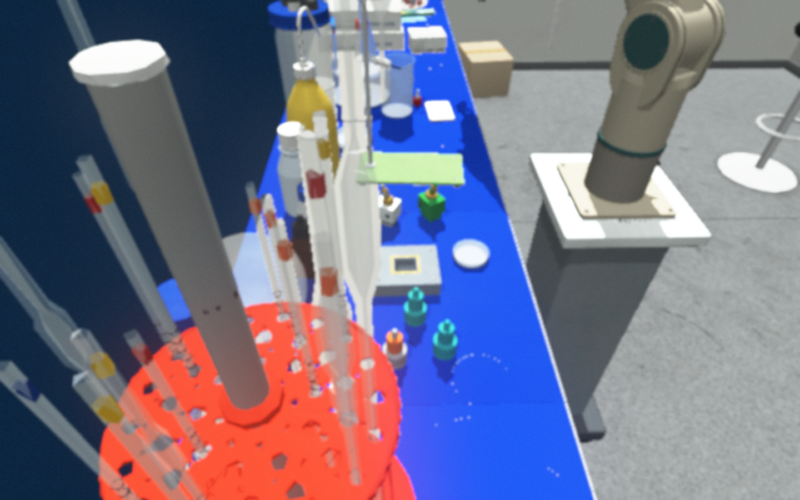

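Scene (800-px view): the aluminium block is the white/silver one with the brass nipple at (460,250), and the green look-alike is at (500,268). The orange-gripped coupler is at (303,312), with turquoise ones at (357,305) and (335,335). The base is at (403,292), amber bottle (357,228), small bottle (406,215), petri dish (470,321). In the side view the block is at (390,210), the coupler at (395,348) and the base socket at (405,265). The silver block and the orange coupler fit by colour. I'll confirm both in a crop.

```bash
cat > h.py <<'E'
import numpy as np,cv2
from cell import *
def ray(n,u,v,c=None):
    c=c or camera_info(n);T=np.array(c["T"])
    d=T[:3,:3]@np.array([(u-c["cx"])/c["fx"],(v-c["cy"])/c["fy"],1]);return T[:3,3],d/np.linalg.norm(d)
def plane(n,u,v,z,c=None):
    o,d=ray(n,u,v,c);return o+d*(z-o[2])/d[2]
def tri(a,b):
    A=np.zeros((3,3));B=np.zeros(3)
    for o,d in(a,b):
        P=np.eye(3)-np.outer(d,d);A+=P;B+=P@o
    p=np.linalg.solve(A,B);return p,[np.linalg.norm((np.eye(3)-np.outer(d,d))@(p-o)) for o,d in(a,b)]
def mask(im,lo,hi,box=None):
    m=cv2.inRange(cv2.cvtColor(im,cv2.COLOR_RGB2HSV),np.array(lo),np.array(hi))
    if box: k=np.zeros_like(m);x0,y0,x1,y1=box;k[y0:y1,x0:x1]=m[y0:y1,x0:x1];m=k
    return m
def blobs(m,amin=15):
    n,l,s,c=cv2.connectedComponentsWithStats(m)
    return [(c[i].round(1).tolist(),s[i].tolist()) for i in range(1,n) if s[i,4]>=amin]
E
python3 - <<'E'
from h import *
sc=cv2.imread("pics/scene0.png")[:,:,::-1].copy();sd=cv2.imread("pics/side0.png")[:,:,::-1].copy()
for n,im,bx in(("scene",sc,(215,170,430,290)),("side",sd,(290,140,380,300))):
    print(n,"yel/orange",blobs(mask(im,(3,110,90),(35,255,255),bx),6))
a=cv2.resize(sc[165:290,220:420],(800,500),interpolation=cv2.INTER_CUBIC)
cv2.imwrite("pics/crop.png",a[:,:,::-1])
for n,pts in(("scene",{"base":(322,229,30),"blockbot":(368,214,0),"coupl":(242,265,0),"amber":(285,205,0),"small":(325,190,0),"petri":(376,257,10),"green":(400,227,0),"t1":(286,259,0),"t2":(268,282,0)}),("side",{"base":(324,212,30),"block":(311,178,0),"coupl":(315,290,0),"petri":(377,203,10)})):
    for k,(u,v,z) in pts.items(): print(n,k,plane(n,u,v,z).round(0))
E
```

```text
scene yel/orange [([375.2, 173.1], [357, 170, 36, 9, 238]), ([368.7, 188.8], [365, 180, 8, 16, 74]), ([401.1, 205.3], [396, 203, 10, 5, 26]), ([311.0, 228.3], [308, 225, 8, 7, 11]), ([334.1, 228.4], [332, 226, 5, 5, 7]), ([242.1, 241.4], [235, 237, 13, 14, 63]), ([236.0, 246.5], [236, 244, 1, 6, 6])]
side yel/orange [([344.5, 155.9], [341, 153, 8, 6, 32]), ([310.1, 159.8], [308, 157, 5, 6, 23]), ([293.9, 277.2], [290, 264, 12, 23, 152]), ([315.1, 274.5], [310, 267, 12, 16, 142]), ([296.3, 296.6], [290, 290, 12, 10, 53])]
scene base [472. 262.  30.]
scene blockbot [500. 106.   0.]
scene coupl [493. 447.   0.]
scene amber [651. 247.   0.]
scene small [658. 120.   0.]
scene petri [348. 214.  10.]
scene green [413.  83.   0.]
scene t1 [459. 363.   0.]
scene t2 [416. 430.   0.]
side base [476. 260.  30.]
side block [504. 102.   0.]
side coupl [500. 446.   0.]
side petri [347. 211.  10.]
```

View pics/crop.png

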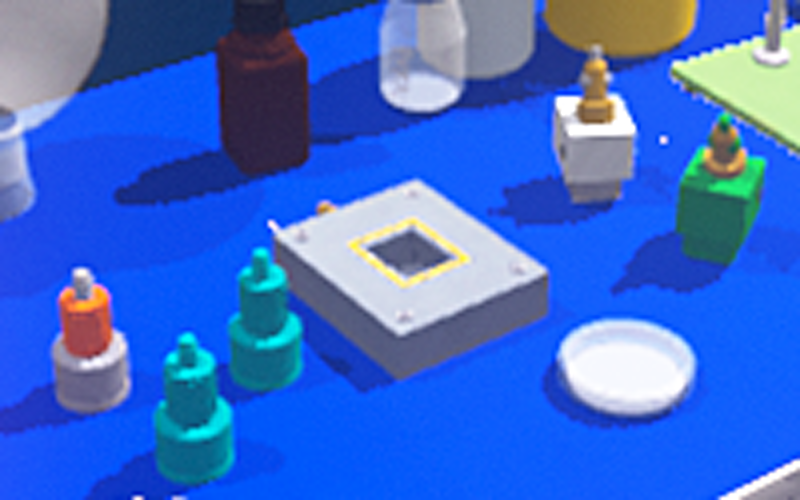

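The crop confirms the silver block at about (595,150) and the orange coupler at (90,345). The base's brass stub is at (325,208), away from the camera. Next I'll check the wrist camera mount and the stand rod.

```bash
cat >> h.py <<'E'
from scipy.spatial.transform import Rotation as R
def tool(s=None):
    s=s or read_state();return s["eef_pos"],R.from_euler("xyz",s["tool_rot"]).as_matrix()
def delta(p,Rt,s=None):
    p0,R0=tool(s);return (R0.T@(np.array(p)-p0)).round(1),R.from_matrix(R0.T@Rt).as_rotvec().round(4)
def down(yaw): return R.from_euler("xyz",[np.pi,0,yaw]).as_matrix()
E
python3 - <<'E'
from h import *
p,Rt=tool();c=camera_info("wrist");T=np.array(c["T"])
print("cam in tool",(Rt.T@(T[:3,3]-p)).round(1),(Rt.T@T[:3,:3]).round(3).tolist(),c["fx"],c["cx"],c["cy"])
print("rod",plane("scene",415,179,5).round(0),"plate",[plane("scene",u/1.25,v/1.25,5).round(0).tolist() for u,v in((485,228),(570,278),(613,262))],"yellow bottle",plane("scene",376,176,0).round(0))
print(delta([440,-120,330],down(0)), delta([450,90,300],down(0)))
E
```

```text
cam in tool [  75.6   -0.5 -142.5] [[0.0, -0.955, -0.298], [1.0, -0.0, 0.001], [-0.001, -0.298, 0.955]] 325.7530354042254 317.7236948702387 198.22192260241803
rod [ 561. -112.    5.] plate [[588.0, -38.0, 5.0], [348.0, -31.0, 5.0], [339.0, -145.0, 5.0]] yellow bottle [643. -44.   0.]
(array([ 355.7, -364.2,  -98.9]), array([-1.700e-03,  4.000e-04,  4.098e-01])) (array([ 448.6, -552.8,  -68.6]), array([-1.700e-03,  4.000e-04,  4.098e-01]))
```

Run:
```python
from h import *
for p in([300,-300,220],[385,-130,170],[430,0,200],[490,104,230]): print(delta(p,down(0)))
```

```text
(array([ 155.6, -254.7,   10.9]), array([-1.700e-03,  4.000e-04,  4.098e-01]))
(array([ 301.3, -376.7,   61.1]), array([-1.700e-03,  4.000e-04,  4.098e-01]))
(array([ 394.4, -478.1,   31.3]), array([-1.700e-03,  4.000e-04,  4.098e-01]))
(array([ 490.8, -549.6,    1.4]), array([-1.700e-03,  4.000e-04,  4.098e-01]))
```

Call:
{"fn": "play_rows", "kwargs": {"deltas": [155, -255, 11, 0, 0, 0.2, 1, 155, -255, 11, 0, 0, 0.41, 1, 155, -255, 11, 0, 0, 0.41, 1, 155, -255, 11, 0, 0, 0.41, 1, 155, -255, 11, 0, 0, 0.41, 1, 301, -377, 60, 0, 0, 0.41, 1, 301, -377, 60, 0, 0, 0.41, 1, 301, -377, 60, 0, 0, 0.41, 1, 301, -377, 60, 0, 0, 0.41, 1, 394, -478, 31, 0, 0, 0.41, 1]}}

```text
clock: 1.35
eef_pos: [403.9, -75.3, 183.6]
tool_rot: [3.14, 0.003, -0.008]
force: [1.9, 1.2, 0.4]
width: 85.3
gripper_force: 0.0
```

Run:
```python
from h import *
print(delta([430,0,200],down(0)),delta([490,104,230],down(0)))
```

```text
(array([ 25.4, -75.5, -16.6]), array([ 0.0018,  0.0026, -0.0082])) (array([  84.5, -179.9,  -46.9]), array([ 0.0018,  0.0026, -0.0082]))
```

Call:
{"fn": "play_rows", "kwargs": {"deltas": [26, -75, -17, 0, 0, 0, 1, 85, -180, -47, 0, 0, 0, 1, 85, -180, -47, 0, 0, 0, 1, 85, -180, -47, 0, 0, 0, 1, 85, -180, -47, 0, 0, 0, 1, 85, -180, -47, 0, 0, 0, 1]}}

```text
clock: 2.1
eef_pos: [488.9, 104.6, 230.7]
tool_rot: [3.14, 0.002, -0.003]
force: [-0.7, -0.0, -0.4]
width: 85.3
gripper_force: 0.0
```

Run:
```python
from h import *
import json
s=read_state();c=camera_info("wrist");im=get_image("wrist");print(s["eef_pos"],s["tool_rot"])
c["T"]=np.array(c["T"]).tolist();json.dump(c,open("w1.json","w"),default=float)
cv2.imwrite("pics/w1.png",im[:,:,::-1]);cv2.imwrite("pics/w1b.png",cv2.resize(im,(800,500),interpolation=cv2.INTER_CUBIC)[:,:,::-1])
```

```text
[488.86995068 104.62684004 230.70731915] [ 3.13992298e+00  2.05418143e-03 -3.29793557e-03]
```

View pics/w1b.png

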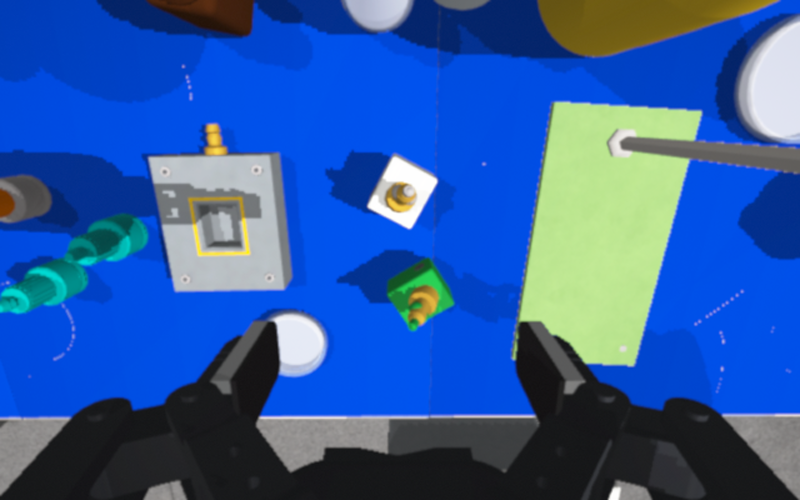

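The wrist view (800 px, up = +x, left = +y) shows the block's top at (402,190), turned, with its nipple leaning up-right. The socket's yellow line is centred at (220,226), with the base stub at (213,138). The green look-alike is at (420,295), the petri dish at (296,343) and the coupler at the left edge (20,200). Now I'll measure these.

Run:
```python
from h import *
import json
c=json.load(open("w1.json"));im=cv2.imread("pics/w1.png")[:,:,::-1].copy()
def rect(m,z,name,sub=None):
    cs,_=cv2.findContours(m,cv2.RETR_EXTERNAL,cv2.CHAIN_APPROX_NONE);k=max(cs,key=cv2.contourArea).reshape(-1,2)
    w=np.array([plane("w",u,v,z,c)[:2] for u,v in k],np.float32)
    r=cv2.minAreaRect(w);print(name,np.round(r[0],1),np.round(r[1],1),round(r[2],2),"hull area",cv2.contourArea(cv2.convexHull(w)).__round__(0))
    return k
# socket line
m=mask(im,(20,90,120),(35,255,255),(140,140,210,215));rect(m,30,"yellow")
# base top grey
g=mask(im,(0,0,60),(180,60,255),(110,115,245,240));g=cv2.morphologyEx(g,cv2.MORPH_CLOSE,np.ones((5,5)));rect(g,30,"base")
# block top
b=mask(im,(0,0,150),(180,70,255),(285,115,360,195));k=rect(b,52,"block");print(cv2.contourArea(k),blobs(b))
br=mask(im,(10,80,60),(35,255,255),(285,115,360,195));print("brass",blobs(br,5))
dbg=cv2.resize(im[110:200,280:370],(540,540),interpolation=cv2.INTER_CUBIC)
d2=cv2.resize(cv2.cvtColor(b[110:200,280:370],cv2.COLOR_GRAY2RGB),(540,540),interpolation=cv2.INTER_NEAREST)
cv2.imwrite("pics/d1.png",cv2.resize(np.hstack([dbg,d2]),(800,400))[:,:,::-1])
# grasp in image of petri/others rough
print("t",[plane("w",u/1.25,v/1.25,z,c).round(0).tolist() for u,v,z in((296,343,17),(625,143,5),(402,197,57),(409,190,90))])
```

```text
yellow [477.1 258.7] [52.3 46.4] 1.02 hull area 2395.0
base [480.4 254.8] [124.5 107.1] 0.85 hull area 12964.0
block [510.  100.4] [40.7 47.5] 61.87 hull area 1895.0
1854.0 [([322.3, 151.8], [294, 124, 56, 59, 1547])]
brass [([318.9, 158.9], [308, 146, 25, 24, 330])]
t [[355.0, 204.0, 17.0], [545.0, -96.0, 5.0], [507.0, 100.0, 57.0], [518.0, 96.0, 90.0]]
```

View pics/d1.png

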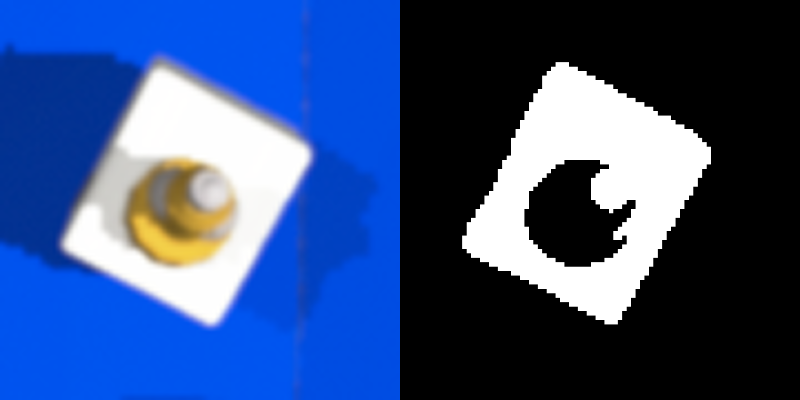

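Run:
```python
from h import *
for p in([510,100.4,130],[510,100.4,23]): print(delta(p,down(-.491)))
```

```text
(array([ 21.2,   4. , 100.7]), array([0.0018, 0.0015, 0.4873]))
(array([ 21.4,   3.9, 207.7]), array([0.0018, 0.0015, 0.4873]))
```

Call:
{"fn": "play_rows", "kwargs": {"deltas": [21, 4, 50, 0.002, 0.0015, 0.18, 1, 21, 4, 100, 0.002, 0.0015, 0.36, 1, 21, 4, 100, 0.002, 0.0015, 0.487, 1, 21.3, 4, 130, 0.002, 0.0015, 0.487, 1, 21.3, 4, 160, 0.002, 0.0015, 0.487, 1, 21.3, 4, 190, 0.002, 0.0015, 0.487, 1, 21.3, 4, 207.5, 0.002, 0.0015, 0.487, 1, 21.3, 4, 207.5, 0.002, 0.0015, 0.487, 1, 21.3, 4, 207.5, 0.002, 0.0015, 0.487, 1]}}

```text
clock: 3.28
eef_pos: [511.9, 102.9, 24.5]
tool_rot: [-3.139, -0.002, -0.488]
force: [0.4, -0.4, -0.2]
width: 85.5
gripper_force: 0.0
```

Call:
{"fn": "play_rows", "kwargs": {"deltas": [0, 2.5, 1, 0, 0, 0, 1, 0, 2.5, 1, 0, 0, 0, 0.3, 0, 2.5, 1, 0, 0, 0, 0, 0, 2.5, 1, 0, 0, 0, 0, 0, 2.5, 1, 0, 0, 0, 0, 0, 2.5, 1, 0, 0, 0, 0, 0, 2.5, 1, 0, 0, 0, 0, 0, 2.5, 1, 0, 0, 0, 0]}}

```text
clock: 4.28
eef_pos: [510.2, 101.0, 23.2]
tool_rot: [-3.139, -0.001, -0.487]
force: [-1.2, -0.8, 6.2]
width: 39.1
gripper_force: 60.7
```

Run:
```python
from h import *
s=read_state();print(s)
for p in([510,100.4,110],[477.1,258.7,110]): print(delta(p,down(0.0178)))
```

```text
{'clock': 4.275, 'qpos': array([-0.33404197,  0.78545944,  0.12952805,  2.02992319, -0.28050024,
        0.34026954, -2.03531682]), 'qd': array([ 1.04804421e-03,  3.58691866e-05,  1.09175909e-04, -3.53065962e-04,
        1.15328750e-03,  4.47570864e-04,  9.79888575e-05]), 'tau': array([-2.03949292e-01, -4.91588616e+01,  2.32987583e+00, -7.58601129e+00,
       -7.04339845e-02, -3.58885489e-01, -1.30785140e-02]), 'eef_pos': array([510.17899441, 101.00056513,  23.15036722]), 'tool_rot': array([-3.13914889e+00, -1.14827805e-03, -4.87273766e-01]), 'force': array([-1.21830213, -0.80992275,  6.17652729]), 'torque': array([-0.08770023,  0.24229365,  0.02925782]), 'gripper_force': 60.68814754486084, 'width': 39.075837302338236}
(array([  0.2,   0.4, -86.9]), array([-0.0021, -0.0017, -0.5051]))
(array([-103. , -124.1,  -86.7]), array([-0.0021, -0.0017, -0.5051]))
```

Call:
{"fn": "play_rows", "kwargs": {"deltas": [0, 0, -40, 0, 0, 0, 0, 0, 0, -87, 0, 0, 0, 0, -35, -40, -87, -0.001, -0.001, -0.17, 0, -70, -80, -87, -0.002, -0.002, -0.34, 0, -103, -124, -87, -0.002, -0.002, -0.505, 0, -103, -124, -87, -0.002, -0.002, -0.505, 0, -103, -124, -87, -0.002, -0.002, -0.505, 0, -103, -124, -87, -0.002, -0.002, -0.505, 0, -103, -124, -87, -0.002, -0.002, -0.505, 0]}}

```text
clock: 5.4
eef_pos: [477.3, 257.4, 109.8]
tool_rot: [3.141, 0.001, 0.016]
force: [-0.7, 0.5, -5.2]
width: 39.1
gripper_force: 63.1
```

Run:
```python
from h import *
import json
s=read_state();c=camera_info("wrist");im=get_image("wrist");print(s["eef_pos"],s["tool_rot"],s["width"],s["force"])
c["T"]=np.array(c["T"]).tolist();json.dump(c,open("w2.json","w"),default=float)
cv2.imwrite("pics/w2.png",im[:,:,::-1])
im2=get_image("side");cv2.imwrite("pics/s2.png",im2[:,:,::-1]);im3=get_image("scene");cv2.imwrite("pics/c2.png",im3[:,:,::-1])
a=cv2.resize(im,(800,500),interpolation=cv2.INTER_CUBIC)
b=cv2.resize(im2[120:260,250:420],(364,300));d=cv2.resize(im3[130:290,240:440],(375,300))
h=np.zeros((600,800,3),np.uint8);h[:300,:480]=cv2.resize(im,(480,300),interpolation=cv2.INTER_AREA);h[300:,:364]=b;h[300:,400:775]=d
h[0:300,490:790]=cv2.resize(im[100:300,220:420],(300,300))
cv2.imwrite("pics/m2.png",h[:,:,::-1])
print(delta([477.1,258.7,110],down(0.0178)))
```

```text
[477.28903207 257.37076986 109.78546691] [3.14093950e+00 6.44469879e-04 1.55522008e-02] 39.09859542057761 [-0.69542538  0.5374096  -5.19000583]
(array([-0.1, -0.6, -0.1]), array([ 0.0001,  0.0004, -0.0012]))
```

View pics/m2.png

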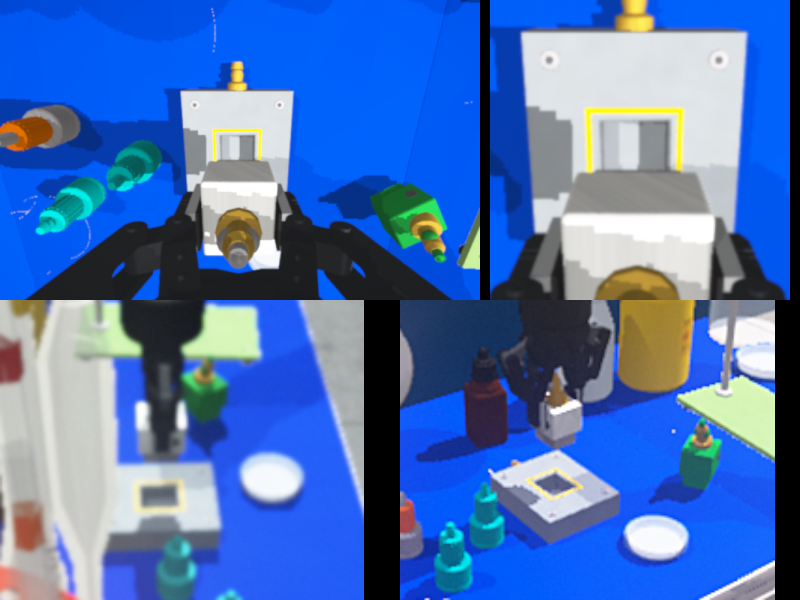

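The wrist view shows the block held with its brass nipple towards the camera (+x), hanging level. Beyond it the socket's yellow frame is visible (crop ~ (635,140)). Now I'll measure the frame and the block's top front edge.

Run:
```python
from h import *
import json
c=json.load(open("w2.json"));im=cv2.imread("pics/w2.png")[:,:,::-1].copy()
m=mask(im,(22,120,120),(33,255,255),(270,160,360,215))
ys,xs=np.nonzero(m);print(xs.min(),xs.max(),ys.min(),ys.max())
for v in(178,182,188,195,200,205):
    r=xs[ys==v]
    if len(r): a,b=plane("w",r.min()-.0,v,30,c),plane("w",r.max()+.0,v,30,c);print(v,r.min(),r.max(),a.round(1),b.round(1),((a+b)/2)[1].round(1))
for u in(295,310,318,330,340):
    r=ys[(xs==u)&(ys<185)]
    if len(r): print("far edge",u,r.min(),r.max(),plane("w",u,r.min()-.5,30,c).round(1),plane("w",u,r.max()+.5,30,c).round(1))
# block top: brightness profile
hsv=cv2.cvtColor(im,cv2.COLOR_RGB2HSV)
for v in(220,230,238): 
    row=hsv[v,250:390,2].astype(int);sat=hsv[v,250:390,1];print(v,[250+i for i in range(139) if abs(row[i+1]-row[i])>45])
for u in(285,300,318,335,350):
    col=hsv[195:260,u,2].astype(int);print(u,[(195+i,col[i],col[i+1]) for i in range(64) if abs(col[i+1]-col[i])>30])
```

```text
284 348 172 214
178 284 347 [497.9 281.2  30. ] [498.6 237.1  30. ] 259.1
182 284 347 [495.  281.3  30. ] [495.7 236.9  30. ] 259.1
188 284 347 [490.6 281.3  30. ] [491.3 236.8  30. ] 259.0
195 285 347 [485.5 280.7  30. ] [486.1 236.5  30. ] 258.6
200 285 347 [481.7 280.8  30. ] [482.4 236.4  30. ] 258.6
205 285 347 [477.9 280.8  30. ] [478.6 236.2  30. ] 258.5
far edge 295 172 174 [502.7 273.5  30. ] [500.5 273.5  30. ]
far edge 310 172 174 [502.8 263.   30. ] [500.7 263.   30. ]
far edge 318 172 174 [502.9 257.5  30. ] [500.8 257.4  30. ]
far edge 330 172 174 [503.  249.1  30. ] [500.9 249.1  30. ]
far edge 340 172 174 [503.2 242.1  30. ] [501.  242.1  30. ]
220 []
230 [265]
238 []
285 [(214, np.int64(251), np.int64(195)), (215, np.int64(195), np.int64(142)), (241, np.int64(170), np.int64(212))]
300 [(212, np.int64(184), np.int64(149)), (241, np.int64(164), np.int64(205)), (242, np.int64(205), np.int64(239))]
318 [(212, np.int64(167), np.int64(136)), (241, np.int64(159), np.int64(198)), (242, np.int64(198), np.int64(234))]
335 [(241, np.int64(161), np.int64(199)), (242, np.int64(199), np.int64(235))]
350 [(214, np.int64(186), np.int64(155)), (241, np.int64(158), np.int64(196)), (242, np.int64(196), np.int64(234))]
```

Run:
```python
from h import *
import json
c=json.load(open("w2.json"))
print("front top edge",[plane("w",u,242.2,z,c).round(1).tolist() for u in(285,318,350) for z in(138.8,)],"bottom",plane("w",318,212.8,138.8-34,c).round(1), "foot front?")
print(delta([477.1,258.7,45],down(0.0178)),delta([477.1,258.7,70],down(0.0178)))
```

```text
front top edge [[499.7, 270.2, 138.8], [499.9, 257.7, 138.8], [500.0, 245.5, 138.8]] bottom [499.4 257.6 104.8] foot front?
(array([-0.1, -0.6, 64.9]), array([ 0.0001,  0.0004, -0.0012])) (array([-0.1, -0.6, 39.9]), array([ 0.0001,  0.0004, -0.0012]))
```

Call:
{"fn": "play_rows", "kwargs": {"deltas": [0.3, -0.7, 20, 0, 0, 0, 0, 0.3, -0.7, 40, 0, 0, 0, 0, 0.3, -0.7, 52, 0, 0, 0, 0, 0.3, -0.7, 52, 0, 0, 0, 0, 0.3, -0.7, 56, 0, 0, 0, 0, 0.3, -0.7, 60, 0, 0, 0, 0, 0.3, -0.7, 64, 0, 0, 0, 0]}}

```text
clock: 6.42
eef_pos: [477.5, 259.6, 46.0]
tool_rot: [-3.141, -0.0, 0.018]
force: [-0.4, -0.2, -4.8]
width: 39.0
gripper_force: 63.0
```

Entering freely. Continuing down.

Call:
{"fn": "play_rows", "kwargs": {"deltas": [0, 0, 4, 0, 0, 0, 0, 0, 0, 8, 0, 0, 0, 0, 0, 0, 10.5, 0, 0, 0, 0, 0, 0, 12, 0, 0, 0, 0, 0, 0, 13, 0, 0, 0, 0, 0, 0, 13, 0, 0, 0, 0]}}

```text
clock: 7.18
eef_pos: [477.2, 259.4, 35.1]
tool_rot: [-3.141, 0.0, 0.018]
force: [-5.1, -2.7, 17.9]
width: 39.1
gripper_force: 65.8
```

Call:
{"fn": "play_rows", "kwargs": {"deltas": [0, 0, 0, 0, 0, 0, 0.5, 0, 0, 0, 0, 0, 0, 1, 0, 0, 0, 0, 0, 0, 1, 0, 0, 0, 0, 0, 0, 1, 0, 0, -40, 0, 0, 0, 1, 0, 0, -90, 0, 0, 0, 1, 0, -40, -140, 0, 0, 0, 1, -5, -80, -190, 0, 0, 0, 1, -10, -85, -195, 0, 0, 0, 1, -10, -85, -195, 0, 0, 0, 1]}}

```text
clock: 8.43
eef_pos: [465.1, 344.2, 227.7]
tool_rot: [3.141, 0.001, 0.019]
force: [0.1, -1.7, 0.3]
width: 85.2
gripper_force: 0.0
```

Run:
```python
from h import *
import json
s=read_state();c=camera_info("wrist");im=get_image("wrist");print(s["eef_pos"],s["tool_rot"],s["force"])
c["T"]=np.array(c["T"]).tolist();json.dump(c,open("w3.json","w"),default=float)
cv2.imwrite("pics/w3.png",im[:,:,::-1]);cv2.imwrite("pics/w3b.png",cv2.resize(im,(800,500),interpolation=cv2.INTER_CUBIC)[:,:,::-1])
```

```text
[465.07981743 344.20956761 227.6831274 ] [3.14123874e+00 8.97392425e-04 1.91595574e-02] [ 0.07802146 -1.67484804  0.28784643]
```

View pics/w3b.png

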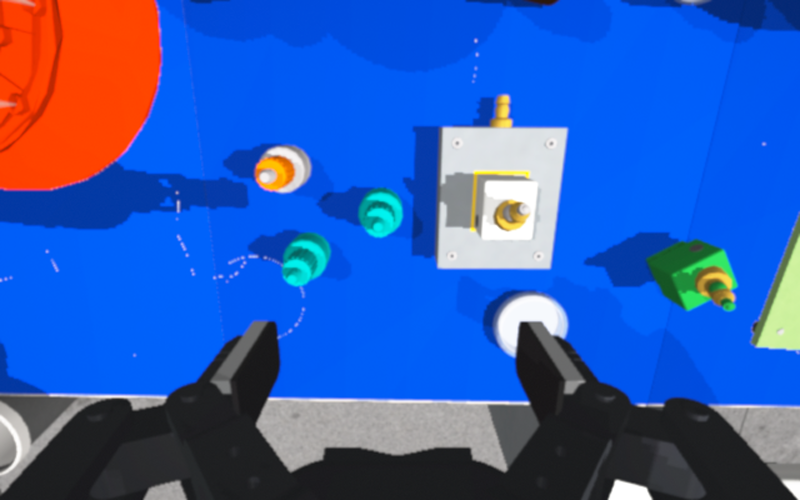

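The wrist view shows the block in the socket at (510,209) with its nipple leaning towards +x (tip (522,209)). The coupler is at (283,170), with its barb at (267,176) and sleeve at (293,168). Turquoise ones are at (380,213) and (305,260), petri dish at (530,325).

Run:
```python
from h import *
import json
c=json.load(open("w3.json"));im=cv2.imread("pics/w3.png")[:,:,::-1].copy()
# block top
b=mask(im,(0,0,225),(180,40,255),(378,138,435,200));cs,_=cv2.findContours(b,cv2.RETR_EXTERNAL,cv2.CHAIN_APPROX_NONE);k=max(cs,key=cv2.contourArea).reshape(-1,2)
w=np.array([plane("w",u,v,64,c)[:2] for u,v in k],np.float32);r=cv2.minAreaRect(w);print("blocktop",r)
y=mask(im,(22,120,120),(33,255,255),(370,130,430,190));ys,xs=np.nonzero(y);print("yellow",xs.min(),xs.max(),ys.min(),ys.max(),plane("w",xs.min(),150,30,c).round(1),plane("w",xs.max(),140,30,c).round(1),plane("w",400,ys.min()-.5,30,c).round(1))
o=mask(im,(5,150,120),(18,255,255),(190,110,260,170));print("orange",blobs(o))
bx=(190,110,260,170);g=mask(im,(0,0,80),(180,90,255),bx);print("grey",blobs(g,5))
for (cc,st) in blobs(g,8):
    print(cc,[plane("w",*cc,z,c).round(1).tolist() for z in(30,74)])
print("brass",blobs(mask(im,(10,80,60),(35,255,255),(378,138,435,200)),8))
a=np.hstack([cv2.resize(im[110:170,190:265],(400,320),interpolation=cv2.INTER_CUBIC),cv2.resize(im[135:210,375:440][:,:65],(347,320*1),interpolation=cv2.INTER_CUBIC)])
cv2.imwrite("pics/d3.png",a[:,:,::-1])
```

```text
blocktop ((474.365966796875, 258.7818603515625), (60.33079147338867, 55.127471923828125), 4.271944999694824)
yellow 376 422 137 184 [488.3 283.5  30. ] [499.6 236.6  30. ] [502.7 259.7  30. ]
orange [([223.4, 134.8], [205, 125, 31, 26, 233])]
grey [([233.5, 131.6], [208, 117, 41, 37, 605]), ([213.8, 140.5], [207, 136, 14, 11, 117])]
[233.5, 131.6] [[504.4, 431.3, 30.0], [509.1, 420.3, 74.0]]
[213.8, 140.5] [[494.9, 452.3, 30.0], [500.9, 438.5, 74.0]]
brass [([389.1, 151.1], [378, 138, 46, 47, 232]), ([407.6, 172.7], [395, 160, 28, 25, 394])]
```

View pics/d3.png

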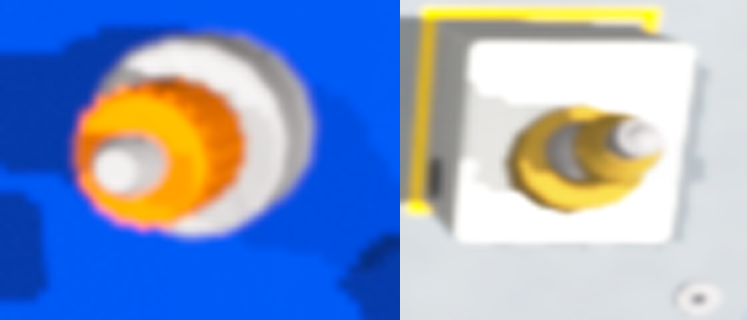

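```bash
python3 - <<'E'
from h import *
import json
c=json.load(open("w3.json"))
f=lambda u,v,z:plane("w",u,v,z,c).round(1).tolist()
print("barb74",f(212.1,141.3,74),"sleeve30",f(226.2,135.9,30))
print("block top corners",[f(375+(x-400)/5.338,135+y/4.267,64) for x,y in((470,42),(692,42),(678,241),(458,238))],"ctr",f(408.2,167.8,64))
print("tip",[f(419.6,167.1,z) for z in(100,104)],"collar", f(407.6,173,74))
for n in("scene","side"):
    im=get_image(n);cv2.imwrite(f"pics/{n}3.png",im[:,:,::-1])
E
python3 - <<'E'
import sys;sys.path.insert(0,'.')
import cv2,numpy as np
a=cv2.imread("pics/scene3.png")[195:240,295:350];b=cv2.imread("pics/side3.png")[175:225,300:355]
cv2.imwrite("pics/d4.png",np.hstack([cv2.resize(a,(396,324),interpolation=cv2.INTER_CUBIC),cv2.resize(b,(396,360),interpolation=cv2.INTER_CUBIC)[:324]]))
E
```

```text
barb74 [500.1, 440.1, 74.0] sleeve30 [499.9, 439.1, 30.0]
block top corners [[498.6, 278.7, 64.0], [499.3, 239.8, 64.0], [453.9, 236.8, 64.0], [453.9, 277.2, 64.0]] ctr [477.1, 257.7, 64.0]
tip [[485.4, 258.5, 100.0], [486.2, 259.8, 104.0]] collar [474.3, 260.6, 74.0]
```

View pics/d4.png

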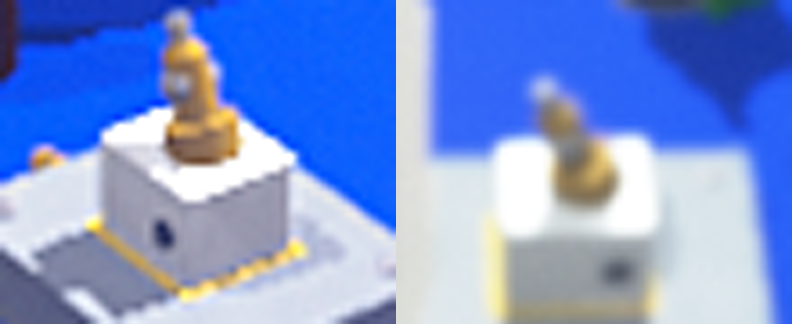

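The block is seated: its body sits flush on the base inside the yellow frame. Nipple tip in the scene is at px (319.7,197.4), in the side view at (320.4,186.8). Triangulating these, plus the coupler.

Run:
```python
from h import *
import json
c=json.load(open("w3.json"))
W=ray("w",419.6,167.1,c);S=ray("scene",319.7,197.4);D=ray("side",320.4,186.8)
for a,b in((W,S),(W,D),(S,D)):
    p,e=tri(a,b);print(p.round(1),np.round(e,1),"seat",(p-32*np.array([np.sin(.349),0,np.cos(.349)])).round(1))
# block top corner offsets of the fixed cams
print("scene block top corners",[plane("scene",295+x/7.2,195+y/7.2,64).round(1).tolist() for x,y in((102,140),(190,200),(297,155),(205,95))])
for p in([500,440,110],[500,440,32]): print(delta(p,down(0.019)))
```

```text
[485.6 258.8 101.3] [0.1 0.1] seat [474.6 258.8  71.3]
[485.5 260.  105.2] [0.9 0.9] seat [474.6 260.   75.2]
[484.5 258.7 103. ] [1.2 1.2] seat [473.6 258.7  72.9]
scene block top corners [[491.9, 281.9, 64.0], [449.6, 279.7, 64.0], [451.7, 239.4, 64.0], [495.7, 241.4, 64.0]]
(array([ 36.3, -97.8, 115.9]), array([ 0.0029,  0.0029, -0.0033]))
(array([ 36.6, -98.1, 193.9]), array([ 0.0029,  0.0029, -0.0033]))
```

Run:
```python
from h import *
import json
c=json.load(open("w3.json"))
print("wrist red edge",[plane("w",u,v,z,c).round(0).tolist() for z in(0,60,150) for u,v in((128,80),(80,150))])
print("scene base disc",[plane("scene",u/1.25,v/1.25,0).round(0).tolist() for u,v in((228,325),(38,365),(100,405),(150,300))])
p=plane("scene",95/1.25,350/1.25,0);print("t1,t2 ",plane("w",305,170,74,c).round(0) , plane("w",237,217,74,c).round(0))
for q in([500,440,130],[500,440,32]): print(delta(q,down(0.6)))
```

```text
wrist red edge [[553.0, 548.0, 0.0], [477.0, 614.0, 0.0], [551.0, 516.0, 60.0], [488.0, 571.0, 60.0], [548.0, 466.0, 150.0], [503.0, 506.0, 150.0]]
scene base disc [[580.0, 541.0, 0.0], [648.0, 814.0, 0.0], [504.0, 755.0, 0.0], [729.0, 627.0, 0.0]]
t1,t2  [475. 356.  74.] [428. 422.  74.]
(array([ 36.3, -97.8,  95.9]), array([ 0.002 ,  0.0036, -0.5843]))
(array([ 36.6, -98.1, 193.9]), array([ 0.002 ,  0.0036, -0.5843]))
```

Call:
{"fn": "play_rows", "kwargs": {"deltas": [18, -50, 40, 0, 0, -0.14, 1, 36, -98, 90, 0.002, 0.003, -0.285, 1, 36, -98, 95, 0.002, 0.003, -0.285, 1, 36, -98, 110, 0.002, 0.003, -0.285, 1, 36, -98, 110, 0.002, 0.003, -0.285, 1]}}

```text
clock: 9.2
eef_pos: [500.0, 440.1, 117.0]
tool_rot: [3.141, -0.001, 0.3]
force: [0.4, 0.6, 0.1]
width: 85.4
gripper_force: 0.0
```

Run:
```python
from h import *
s=read_state();c=camera_info("wrist");im=get_image("wrist");print(s["eef_pos"],s["tool_rot"])
im=im.copy();cv2.imwrite("pics/w4.png",im[:,:,::-1])
o=mask(im,(5,150,120),(20,255,255),(200,80,440,320));B=blobs(o,40);print(B)
(cx,cy),st=max(B,key=lambda b:b[1][4]);x,y,w,h=st[:4];g=mask(im,(0,0,90),(180,80,255),(x-5,y-5,x+w+5,y+h+25))
G=blobs(g,20);print("grey",G)
for cc,_ in G: print([plane("w",*cc,z,c).round(1).tolist() for z in (30,74)])
print("orange",plane("w",cx,cy,52,c).round(1))
cv2.imwrite("pics/d5.png",cv2.resize(im[80:320,160:480],(800,600))[:,:,::-1])
print(delta([500,440,32],down(0.3)))
```

```text
[499.95584832 440.10270994 117.03781939] [ 3.14076437e+00 -5.43526229e-04  3.00081309e-01]
[([312.4, 202.9], [298, 189, 36, 40, 585])]
grey [([315.8, 194.0], [293, 184, 46, 34, 600]), ([315.8, 221.0], [308, 212, 16, 19, 241])]
[[506.4, 443.6, 30.0], [519.0, 447.3, 74.0]]
[[486.1, 437.3, 30.0], [502.6, 442.2, 74.0]]
orange [506.1 445.8  52. ]
(array([-0.9,  0.7, 86.2]), array([-0.0003, -0.0025,  0.0004]))
```

View pics/d5.png

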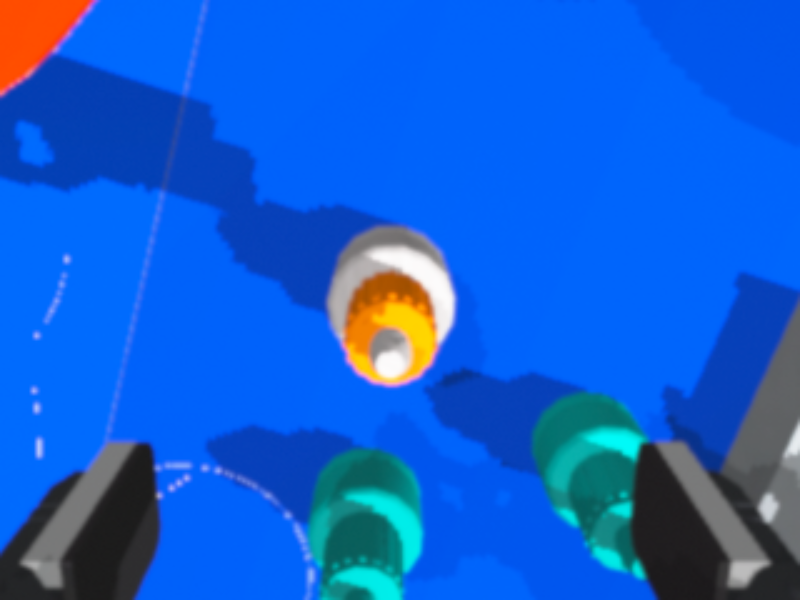

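The orange coupler is alone between the fingers, with its barb top at crop (389,360). The turquoise ones sit outside the finger path. Descending.

Call:
{"fn": "play_rows", "kwargs": {"deltas": [0, -1, 25, 0, -0.002, 0, 1, 0, -1, 50, 0, -0.002, 0, 1, 0, -1, 75, 0, -0.002, 0, 1, 0, -1, 85, 0, -0.002, 0, 1, 0, -1, 85, 0, -0.002, 0, 1, 0, -1, 85, 0, -0.002, 0, 1]}}

```text
clock: 10.0
eef_pos: [500.8, 444.5, 34.4]
tool_rot: [-3.139, -0.003, 0.303]
force: [0.0, 1.0, 0.3]
width: 85.4
gripper_force: 0.0
```

Call:
{"fn": "play_rows", "kwargs": {"deltas": [0, 0, 0, 0, 0, 0, 0.4, 0, 0, 0, 0, 0, 0, 0, 0, 0, 0, 0, 0, 0, 0, 0, 0, 0, 0, 0, 0, 0, 0, 0, 0, 0, 0, 0, 0, 0, 0, 0, 0, 0, 0, 0, 0, 0, 0, 0, 0, 0, 0]}}

```text
clock: 10.88
eef_pos: [500.1, 443.9, 33.1]
tool_rot: [-3.14, -0.001, 0.303]
force: [0.4, -0.9, 2.5]
width: 22.0
gripper_force: 58.7
```

Run:
```python
from h import *
s=read_state();print(s["eef_pos"],s["tool_rot"],s["qpos"].round(2),s["force"])
p,Rt=tool(s)
# coupler tilt assume none: mouth 'below' tool: TCP z = height above mouth
n=np.array([np.sin(.349)*np.cos(.018),np.sin(.349)*.018,np.cos(.349)])
# target frame: tool z=-n, yaw ~0.018 lean about y
Rg=R.from_euler("z",.018).as_matrix()@R.from_euler("y",.349).as_matrix()@R.from_euler("x",np.pi).as_matrix()
print("toolz",Rg[:,2],-n)
seat=np.array([475,259,72.5]);h=p[2]
for d in(60,38,0): print(d,(seat+n*(h+d)).round(1),delta(seat+n*(h+d),Rg))
print("lift",delta([500,441,190],down(.018)),delta([490,350,200],down(.018)))
```

```text
[500.09317561 443.92926255  33.08888008] [-3.13992748e+00 -1.05554687e-03  3.02647311e-01] [-0.8   0.89  0.05  1.6  -0.07  0.65 -1.98] [ 0.37182367 -0.93851129  2.50357621]
toolz [-0.34190287 -0.00615492 -0.93971514] [-0.34190287 -0.00615525 -0.93971514]
60 [506.8 259.6 160. ] (array([ -48.4,  177.8, -127.2]), array([ 0.0479, -0.3474,  0.2821]))
38 [499.3 259.4 139.3] (array([ -55.6,  175.7, -106.6]), array([ 0.0479, -0.3474,  0.2821]))
0 [486.3 259.2 103.6] (array([-68.1, 172.1, -70.9]), array([ 0.0479, -0.3474,  0.2821]))
lift (array([  -0.8,    2.5, -156.9]), array([-0.0018, -0.0008,  0.2846])) (array([ -37.5,   86.4, -167.1]), array([-0.0018, -0.0008,  0.2846]))
```

Call:
{"fn": "play_rows", "kwargs": {"deltas": [0, 0, -50, 0, 0, 0, 0, 0, 0, -110, 0, 0, 0, 0, 0, 0, -160, 0, 0, 0, 0, -12, 45, -165, 0.01, -0.08, 0.07, 0, -25, 90, -165, 0.02, -0.17, 0.14, 0, -38, 135, -150, 0.035, -0.26, 0.21, 0, -48, 178, -132, 0.048, -0.347, 0.282, 0, -48, 178, -132, 0.048, -0.347, 0.282, 0, -48, 178, -132, 0.048, -0.347, 0.282, 0, -48, 178, -132, 0.048, -0.347, 0.282, 0]}}

```text
clock: 12.12
eef_pos: [506.6, 261.5, 164.9]
tool_rot: [-3.14, 0.348, 0.022]
force: [-0.3, 0.4, 0.1]
width: 22.4
gripper_force: 59.0
```

```bash
cat > mate.py <<'E'
from h import *
n=np.array([np.sin(.349)*np.cos(.018),np.sin(.349)*.018,np.cos(.349)])
Rg=R.from_euler("z",.018).as_matrix()@R.from_euler("y",.349).as_matrix()@R.from_euler("x",np.pi).as_matrix()
seat=np.array([475,259,72.5]);h=33.1
def tgt(d): return delta(seat+n*(h+d),Rg)
E
python3 - <<'E'
from mate import *
import json
s=read_state();c=camera_info("wrist");im=get_image("wrist");a=get_image("scene");b=get_image("side")
c["T"]=np.array(c["T"]).tolist();json.dump(c,open("w6.json","w"),default=float)
print(s["eef_pos"],s["tool_rot"],s["force"],s["width"])
for nm,i in(("w6",im),("sc6",a),("sd6",b)):cv2.imwrite(f"pics/{nm}.png",i[:,:,::-1])
H=np.zeros((600,800,3),np.uint8);H[:330,:440]=cv2.resize(im[100:400,120:520],(440,330))
H[:330,445:795]=cv2.resize(b[130:230,270:376],(350,330));H[330:600,:400]=cv2.resize(a[150:258,250:410],(400,270),interpolation=cv2.INTER_CUBIC)
cv2.imwrite("pics/m6.png",H[:,:,::-1])
for d in(60,36,0):print(tgt(d))
E
```

```text
[506.57844732 261.47784756 164.912683  ] [-3.1395688   0.34829897  0.0216177 ] [-0.26557365  0.39295443  0.14899072] 22.391118872532154
(array([1.8, 1.3, 4.7]), array([-0.0002, -0.0009,  0.0026]))
(array([ 1.7,  1.3, 28.7]), array([-0.0002, -0.0009,  0.0026]))
(array([ 1.7,  1.3, 64.7]), array([-0.0002, -0.0009,  0.0026]))
```

View pics/m6.png

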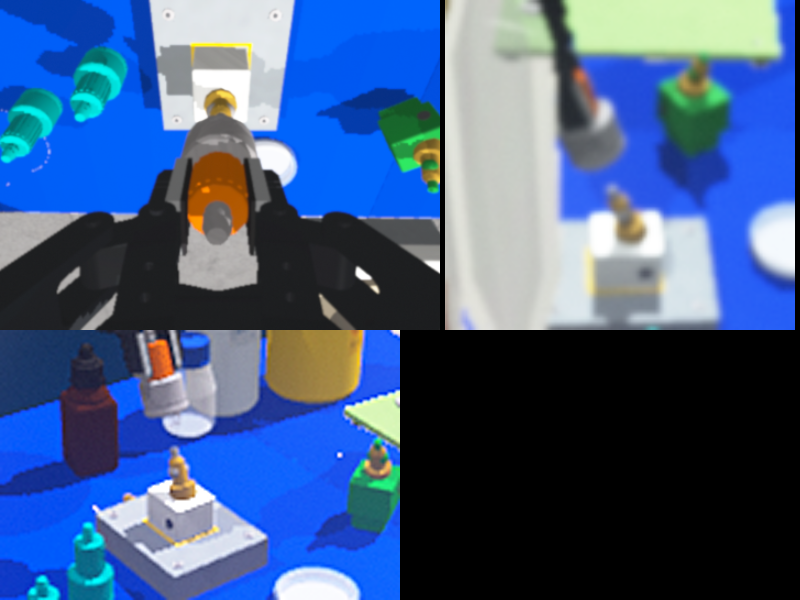

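The wrist crop shows the coupler held coaxially, with barb at (217,222), sleeve at (217,135), and the nipple collar at (220,100) just beyond. The fixed views show the coupler above the nipple with a similar lean. Next a numerical check of the lateral alignment.

Run:
```python
from mate import *
import json
c=json.load(open("w6.json"));im=cv2.imread("pics/w6.png")[:,:,::-1].copy();T=np.array(c["T"]);p,Rt=tool()
def proj(P):
    q=T[:3,:3].T@(P-T[:3,3]);return (q[:2]/q[2]*c["fx"]+[c["cx"],c["cy"]]).round(1)
tl=lambda x,y,z:proj(p+Rt@np.array([x,y,z]))
print("expect barb",tl(0,0,33.1-74),"tcp",tl(0,0,0),"sleeve L/R at mid",tl(0,-19,15),tl(0,19,15),"orange top",tl(0,-12,-27),tl(0,12,-27))
print("expect collar centre",proj(seat),proj(seat+[0,12,0]),proj(seat-[0,12,0]),"block top y edges",proj(np.array([495,279,64])),proj(np.array([495,239,64])))
o=mask(im,(3,150,60),(20,255,255),(270,200,370,330));print("orange",blobs(o,30))
hsv=cv2.cvtColor(im,cv2.COLOR_RGB2HSV)
br=mask(im,(18,120,80),(30,255,255),(290,175,350,215));ys,xs=np.nonzero(br)
for v in(182,186,190,195):
    r=xs[ys==v]; print("brass",v,(r.min(),r.max(),(r.min()+r.max())/2) if len(r) else None)
wm=mask(im,(0,0,225),(180,40,255),(280,155,360,200))
for v in(170,176,182):
    r=np.nonzero(wm[v])[0];print("white",v,(r.min(),r.max(),(r.min()+r.max())/2) if len(r) else None)
for v in(210,216,222,228):
    m=(hsv[v,260:380,1]<70);r=260+np.nonzero(m)[0];print("sleeve",v,r.min(),r.max(),(r.min()+r.max())/2)
for v in(295,300,305,310): r=hsv[v,290:345];print(v,[290+i for i in range(55) if r[i,1]<70])
```

```text
expect barb [319.7 312.9] tcp [319.2 259.5] sleeve L/R at mid [283.1 245.9] [354.9 246. ] orange top [289.9 291.2] [349.  291.3]
expect collar centre [320.3 196.9] [304.7 196.7] [335.8 197.2] block top y edges [294.4 168.5] [347.4 169.5]
orange [([318.0, 271.3], [290, 238, 57, 75, 2862])]
brass 182 (np.int64(316), np.int64(324), np.float64(320.0))
brass 186 (np.int64(310), np.int64(330), np.float64(320.0))
brass 190 (np.int64(307), np.int64(333), np.float64(320.0))
brass 195 (np.int64(306), np.int64(334), np.float64(320.0))
white 170 (np.int64(295), np.int64(347), np.float64(321.0))
white 176 (np.int64(297), np.int64(346), np.float64(321.5))
white 182 (np.int64(297), np.int64(346), np.float64(321.5))
sleeve 210 269 371 320.0
sleeve 216 269 370 319.5
sleeve 222 291 348 319.5
sleeve 228 290 369 329.5
295 [306, 307, 308, 309, 310, 311, 312, 313, 314, 315, 316, 317, 318, 319, 320, 321, 322, 323, 324, 325, 326, 327, 328, 329]
300 [305, 306, 307, 308, 309, 310, 311, 312, 313, 314, 315, 316, 317, 318, 319, 320, 321, 322, 323, 324, 325, 326, 327, 328, 329]
305 [290, 291, 292, 293, 305, 306, 307, 308, 309, 310, 311, 312, 313, 314, 315, 316, 317, 318, 319, 320, 321, 322, 323, 324, 325, 326, 327, 328, 329, 330, 341, 342, 343, 344]
310 [290, 291, 292, 293, 294, 295, 296, 297, 298, 299, 306, 307, 308, 309, 310, 311, 312, 313, 314, 315, 316, 317, 318, 319, 320, 321, 322, 323, 324, 325, 326, 327, 328, 329, 336, 337, 338, 339, 340, 341, 342, 343, 344]
```

Call:
{"fn": "play_rows", "kwargs": {"deltas": [1.7, 1.7, 10, 0, 0, 0.002, 0, 1.7, 1.7, 20, 0, 0, 0.002, 0, 1.7, 1.7, 28, 0, 0, 0.002, 0, 1.7, 1.7, 28, 0, 0, 0.002, 0, 1.7, 1.7, 28, 0, 0, 0.002, 0, 1.7, 1.7, 28, 0, 0, 0.002, 0]}}

```text
clock: 13.02
eef_pos: [499.6, 257.8, 138.0]
tool_rot: [3.141, 0.348, 0.016]
force: [0.2, -0.0, -0.3]
width: 22.1
gripper_force: 59.0
```

Run:
```python
from mate import *
s=read_state();print(s["eef_pos"],s["tool_rot"],s["force"]);print(tgt(0),tgt(22))
```

```text
[499.58155869 257.7909133  137.95837828] [3.14144674 0.34802881 0.01612866] [ 0.23684763 -0.01121383 -0.30507239]
(array([-0.7, -1.6, 36.8]), array([-0.0005, -0.001 , -0.0018])) (array([-0.7, -1.6, 14.8]), array([-0.0005, -0.001 , -0.0018]))
```

Call:
{"fn": "play_rows", "kwargs": {"deltas": [0, 0, 0, 0, 0, 0, 0, 0, 0, 0, 0, 0, 0, 0, 0, 0, 0, 0, 0, 0, 0]}}

```text
clock: 13.4
eef_pos: [499.3, 257.7, 137.7]
tool_rot: [3.141, 0.349, 0.016]
force: [0.7, 0.2, -0.9]
width: 22.3
gripper_force: 59.0
```

Run:
```python
from mate import *
import json
for i in range(3):
    s=read_state();c=camera_info("wrist");im=get_image("wrist").copy();print(s["eef_pos"].round(2),tgt(0)[0])
cv2.imwrite("pics/w7.png",im[:,:,::-1])
T=np.array(c["T"])
def proj(P):
    q=T[:3,:3].T@(P-T[:3,3]);return (q[:2]/q[2]*c["fx"]+[c["cx"],c["cy"]]).round(1)
print("exp seat",proj(seat),"corners",proj(np.array([499,279,64.])),proj(np.array([499,239,64.])))
br=mask(im,(18,120,80),(30,255,255),(280,150,360,220));ys,xs=np.nonzero(br)
wm=mask(im,(0,0,225),(180,40,255),(270,130,370,220));hsv=cv2.cvtColor(im,cv2.COLOR_RGB2HSV)
for v in range(155,215,6):
    r=xs[ys==v];w=np.nonzero(wm[v])[0];print(v,"brass",(r.min(),r.max()) if len(r) else None,"white",(w.min(),w.max()) if len(w) else None)
o=mask(im,(3,150,60),(20,255,255),(270,200,370,330));print(blobs(o,30))
```

```text
[499.26 257.72 137.74] [-0.5 -1.7 36.5]
[499.24 257.7  137.72] [-0.5 -1.7 36.5]
[499.26 257.71 137.72] [-0.4 -1.7 36.4]
exp seat [315.2 212.1] corners [285.7 175.8] [345.7 176.6]
155 brass (np.int64(286), np.int64(345)) white (np.int64(347), np.int64(369))
161 brass (np.int64(287), np.int64(345)) white (np.int64(356), np.int64(369))
167 brass (np.int64(344), np.int64(345)) white (np.int64(360), np.int64(369))
173 brass None white None
179 brass None white (np.int64(288), np.int64(345))
185 brass None white (np.int64(288), np.int64(344))
191 brass None white (np.int64(288), np.int64(344))
197 brass (np.int64(306), np.int64(323)) white (np.int64(289), np.int64(344))
203 brass (np.int64(301), np.int64(329)) white (np.int64(270), np.int64(343))
209 brass (np.int64(300), np.int64(300)) white (np.int64(270), np.int64(369))
[([318.0, 271.2], [290, 238, 57, 75, 2849])]
```

Call:
{"fn": "play_rows", "kwargs": {"deltas": [-0.5, -1.2, 0, 0, 0, 0, 0, -0.5, -1.2, 1, 0, 0, 0, 0, -0.5, -1.2, 2, 0, 0, 0, 0, -0.5, -1.2, 2, 0, 0, 0, 0]}}

```text
clock: 14.05
eef_pos: [498.0, 258.8, 135.9]
tool_rot: [3.141, 0.349, 0.016]
force: [1.1, 0.0, -1.2]
width: 22.2
gripper_force: 59.0
```

Run:
```python
from mate import *
s=read_state();print(s["eef_pos"].round(2),tgt(0))
```

```text
[497.95 258.85 135.86] (array([ 0.1, -0.6, 34.3]), array([-0.0001, -0.    , -0.0019]))
```

Call:
{"fn": "play_rows", "kwargs": {"deltas": [0.1, -0.1, 5, 0, 0, 0, 0, 0.1, -0.1, 10, 0, 0, 0, 0, 0.1, -0.1, 14, 0, 0, 0, 0, 0.1, -0.1, 16, 0, 0, 0, 0, 0.1, -0.1, 16, 0, 0, 0, 0]}}

```text
clock: 14.68
eef_pos: [492.7, 259.1, 120.7]
tool_rot: [3.141, 0.349, 0.016]
force: [-0.1, 1.9, -2.1]
width: 21.8
gripper_force: 59.3
```

Run:
```python
from mate import *
s=read_state();print(s["eef_pos"].round(2),tgt(0),s["force"],s["torque"],"tool-frame force",tool(s)[1].T@s["force"])
```

```text
[492.69 259.13 120.69] (array([-0.2, -0.2, 18.2]), array([-0.0004, -0.0004, -0.0016])) [-0.1398865   1.89081949 -2.09312733] [ 0.19191746 -0.67059676 -0.02444453] tool-frame force [ 0.61255847 -1.89322887  2.00409709]
```

Call:
{"fn": "play_rows", "kwargs": {"deltas": [0, 0, 4, 0, 0, 0, 0, 0, 0, 8, 0, 0, 0, 0, 0, 0, 12, 0, 0, 0, 0, 0, 0, 15, 0, 0, 0, 0, 0, 0, 17, 0, 0, 0, 0, 0, 0, 18.5, 0, 0, 0, 0, 0, 0, 18.5, 0, 0, 0, 0]}}

```text
clock: 15.55
eef_pos: [487.3, 259.3, 104.5]
tool_rot: [-3.141, 0.347, 0.016]
force: [4.0, 1.6, 7.5]
width: 22.6
gripper_force: 60.1
```

Run:
```python
from mate import *
s=read_state();print(s["eef_pos"].round(2),tgt(0),s["torque"],"tool-frame force",tool(s)[1].T@s["force"])
```

```text
[487.32 259.35 104.49] (array([-0.6,  0.1,  1.2]), array([-0.0014, -0.0023, -0.0015])) [ 0.50136793 -0.38189064 -0.17883706] tool-frame force [ 1.25024663 -1.53257257 -8.42880855]
```

Call:
{"fn": "play_rows", "kwargs": {"deltas": [-0.3, 0, 1, 0, 0, 0, 0, -0.3, 0, 2, 0, 0, 0, 0, -0.3, 0, 2, 0, 0, 0, 0]}}

```text
clock: 15.92
eef_pos: [487.4, 259.4, 104.3]
tool_rot: [-3.14, 0.345, 0.016]
force: [4.4, 1.6, 16.2]
width: 22.3
gripper_force: 60.9
```

Run:
```python
from mate import *
s=read_state();print(s["eef_pos"].round(2),tgt(0),s["torque"],"tool-frame force",tool(s)[1].T@s["force"])
```

```text
[487.39 259.35 104.26] (array([-0.8,  0.1,  1. ]), array([-0.0022, -0.0042, -0.0016])) [ 0.34778528  0.12900239 -0.08407318] tool-frame force [ -1.31397596  -1.5300492  -16.71334055]
```

Call:
{"fn": "play_rows", "kwargs": {"deltas": [0, 0, 1, 0, 0, 0, 0, 0, 0, 1, 0, 0, 0, 0, 0, 0, 1, 0, 0, 0, 0]}}

```text
clock: 16.3
eef_pos: [487.5, 259.4, 104.2]
tool_rot: [-3.14, 0.344, 0.016]
force: [4.5, 1.2, 21.8]
width: 22.4
gripper_force: 61.5
```

Run:
```python
from mate import *
s=read_state();im=get_image("wrist").copy();print(s["eef_pos"].round(2),tgt(0),"tool force",tool(s)[1].T@s["force"],s["gripper_force"])
for i,n in((im,"now"),(cv2.imread("pics/w6.png")[:,:,::-1].copy(),"w6")):
    print(n,blobs(mask(i,(3,150,60),(20,255,255),(270,200,370,330)),30))
```

```text
[487.49 259.37 104.17] (array([-0.9,  0.2,  0.9]), array([-0.0026, -0.005 , -0.0016])) tool force [ -3.1275534   -1.17142066 -22.08167451] 61.46605610847473
now [([318.0, 271.3], [290, 238, 57, 74, 2836])]
w6 [([318.0, 271.3], [290, 238, 57, 75, 2862])]
```

The coupler hasn't slipped in the grip. It stopped hard within 1 mm of the predicted seat with about 22 N held, more than the 9.6 N spring. Handing in.

```bash
python3 -c "
from cell import *
print(finish_job())"
```

```text
the job is handed in; nothing more can be done
None
```

The job is handed in, with no verdict shown: the block is plugged into the socket and released, and the coupler is held on the nipple at about 22 N, stopped hard within 1 mm of my estimated seat (snap and stem travel inferred from force and position). I viewed 11 pictures, one over the limit of 10.

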